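# Clip the work light into its swivel holder and aim it

## Task

Set up the work light for the next job: pick up the torch and press it down into the two spring clips of the round swivel holder, its yellow lens end at the clip with the yellow foot, until both clips snap around its barrel and it sits fully home. Swivel the holder so that the white pointer on its rim stands at the red mark on the far side of the base, let go, and leave the sanding block and the wood offcut where they are.

Things in the scene. Friction and masses are not known exactly. Their poses are not given: they have to be found in the camera images.
- torch_centre (a point): Centre of the loose torch's round aluminium barrel, on its axis: 28 mm in diameter, 60 mm of barrel either way, the place to grasp. x axis: along the torch towards the lens. On the +x end a yellow six-sided head (34 mm over the flats, 36 mm long), on the -x end a black six-sided tail cap (34 mm, 24 mm long). About 0.16 kg. It lies on the worktop, axis 17 mm above it, and does not roll.
- torch_lens (a point): Centre of the torch's lens face, on its axis, 96 mm along +x from torch_centre.
- clip_seat (a point): Where torch_centre belongs when clipped in (within 10 mm lengthwise): on the vertical swivel axis of the holder, 58 mm above the worktop, 34 mm above the dark turntable (132 mm in diameter). x axis, level: where the lens must point, at the yellow clip; z up; it turns with the turntable. The barrel is pressed straight down to here, lying along x; 68 mm between the clips are free for the gripper.
- clip_1 (a point): The clip with the yellow foot (the other's is black), 42 mm along +x from clip_seat, at the barrel axis of a seated torch. 16 mm wide; a V saddle carries the barrel, two hinged, slippery steel spring fingers (21 mm free gap between the lips) hold it. Their flared tips are 23 mm higher and 40 mm apart. They part and snap round the barrel as it goes down the last 20 mm; both clips together need about 8 to 15 N.
- clip_2 (a point): The other clip, alike, 42 mm along -x from clip_seat.
- pointer_tip (a point): Tip of the white pointer (5 mm wide, with a white stripe behind it) on the rim of the turntable, 78 mm from the swivel axis in the direction of clip_seat -y; it turns with the turntable.
- red_mark (a point): Red mark (9 mm wide) on the ring of the grey base, on the side far from the robot, 78 mm from the swivel axis. The base is fixed to the worktop, 174 mm in diameter and 14 mm high, with white ticks every 15 degrees.
- turntable (a joint): Swivel angle of the holder in rad: 0 with the pointer exactly at the red mark, growing anticlockwise from above, range -1.6 to 0.6; it starts negative, so it must be turned anticlockwise. Light friction (about 0.07 N m) keeps it where it is left. It can be turned by the clipped-in torch.
- sanding_block: Loose black and grey sanding block, 110 x 58 x 30 mm, a bystander; origin at the centre of its underside.
- offcut_1: Loose pale wood offcut, 42 x 80 x 36 mm, a bystander; origin at the centre of its underside.

How it is judged:
By the outcome, as a careful person would: the job done as asked, in the order asked, and still so for the second after the job is handed in, with the robot touching nothing.
It also fails if it takes over 45 s, if anything falls off the work surface, if the arm or the gripper's body presses on something with over 40 N, if the wrist force passes 120 N, or if a joint passes its speed limit or range.

## Robot

A 7-joint arm with a two-finger parallel gripper is mounted at the origin on a cart in front of the work surface, level with it; the furniture and walls round the work are solid. World frame = base frame: x ahead of the robot, y to its left, z up, the work surface at z = 0. Lengths are in m, angles in rad, forces in N, time in s.
With the tool pointing down it reaches from about 0.425 to 0.875 m from the base axis. Payload 9.9 kg.
Tool frame: the origin (TCP) lies midway between the tips of the shut fingers; the grasp point (between the pads) lies 19 mm behind it; z points along the fingers, x is the direction in which the jaws open and shut, and the axes are right-handed (so a half turn about z gives the same grasp; the last joint's range is limited). The gripper opens to 85 mm and grips with 20 to 120 N. Pads are 22 mm wide; open, the fingers measure 114 mm over their backs; the gripper's body (76 mm by 85 mm) begins 54 mm behind the grasp point. The pads swing forward as they close: fully open they stand 13 mm farther back than shut.
Start: joints at [-1.367, 0.576, 0.025, 1.437, -0.015, 1.129, -0.057], TCP at [0.192, 0.647, 0.203] pointing down, gripper open.
Joint ranges: [-2.76, 2.76], [-0.34, 2.15], [-1.52, 1.57], [0.19, 2.46], [-1.09, 4.23], [0.17, 1.99], [-2.82, 2.82]. Speed limits (rad/s): [2.22, 2.22, 3.01, 3.01, 3.14, 3.14, 3.14].

## Interface

Orientations are given as a rotation vector (axis times angle).
In Python, from station import arm, viewer, ticket gives the robot as it stands. The module is installed in compiled form; this text tells all that it offers.
- The arm moves only by the tool drive_tool, never from a script. Its argument "targets" is a list of rows, each a list of 5 numbers: the opening, from -1 (shut) to 1 (fully open), so that 0 is half open, then the shift along the tool's x, y, z each as a share of 0.1 m, from -1 to 1, then the turn about the tool's z as a share of 0.1 rad, from -1 to 1. A call has exactly 8 rows; each row shifts and turns the commanded pose from where the row before left it, along the tool's axes as they then stand; what a row does not reach is not made up. A row lasts 1/10 s, in which the tool goes at most 50 mm and 8.59 degrees, less where a joint would pass 70% of its speed; a pose out of reach is approached as far as the arm can. A call with a number of a shift or a turn outside -1 to 1 is refused whole. A call with a gripper value outside its range is refused whole. The fingers move at their own pace and stop on an object; the grip force is fixed at half the most. Time passes only in rows, so rows that do not move let the fingers close, or fill a call up. It gives the time, the measured TCP pose, the force and the opening at its end, in the units of the state.
- arm.read_state(): the state, without advancing time (a new reading comes with each control period).
- viewer.read_camera(name): name is "scene" or "top" or "wrist"; returns a dict with "pixels" (480x640x3 uint8, blue, green, red), "fx", "fy", "cx", "cy" (pixels), "R" (3x3) and "t" (3): a world point X has camera coordinates R X + t; the wrist camera has in their place "mount" (4x4, takes a point from camera to tool coordinates, whose origin is the TCP and whose axes are the tool frame's). Camera axes: x right, y down, z forward; pixel columns grow to the right and rows downward; lengths in m; the calibration is good to about 2 mm. A picture is of the moment at which its call begins: read the wrist's pose just before it. There is no depth.
- ticket.finish_job(): hands the job in, once; it reports no verdict.
The state is a dict: "time": time; "joints": joint angles; "dq": joint speeds; "joint_torque": joint torques, N m; "tcp_pos": TCP position; "tool_rot": TCP orientation; "ft_force": force on the tool from outside, world axes, zero at the start; "torque": the same for the moment, N m; "gripper_width": finger opening in m.
Only numpy, scipy, OpenCV 4.12 (cv2) and the standard library are available. Lean on these libraries where they do the work, as an engineer would, in place of code of your own. Each camera call takes 0.05 s, during which the arm holds its last target.

## Working session

There is one attempt and no reset: what is moved stays moved. The work goes in short steps, Python scripts to look and compute and a tool call to move; the robot and the scene stay as the last step left them, time stands still between calls to the robot, and variables do not carry over. Pictures are saved under pics/ and viewed, and the job is handed in when it is done.

Besides the shell and the picture viewer there is one more tool, called after "Request:" by a JSON object that holds its "name" and its "arguments", one argument or row to a line. drive_tool: Moves the arm, as the interface text tells. Shift numbers are shares of 0.1 m and turn numbers shares of 0.1 rad, none past 1 either way. Its arguments: {"type":"object","properties":{"targets":{"type":"array","items":{"type":"array","items":{"type":"number","minimum":-1,"maximum":1}}}},"required":["targets"]}

```bash
mkdir -p pics; cat > h.py <<'E'
import numpy as np, cv2
from station import arm, viewer, ticket
from scipy.spatial.transform import Rotation as Ro
np.set_printoptions(precision=4,suppress=True)
def snap(name,f):
    s=arm.read_state(); c=viewer.read_camera(name); cv2.imwrite('pics/'+f,c['pixels'])
    if 'R' in c: R,t=np.array(c['R']),np.array(c['t'])
    else:
        M=np.array(c['mount']); T=np.eye(4); T[:3,:3]=Ro.from_rotvec(s['tool_rot']).as_matrix(); T[:3,3]=s['tcp_pos']
        W=np.linalg.inv(T@M); R,t=W[:3,:3],W[:3,3]
    np.savez('pics/'+f+'.npz',R=R,t=t,K=[c['fx'],c['fy'],c['cx'],c['cy']]); return s
def ray(f,u,v,z):
    d=np.load('pics/'+f+'.npz'); R,t=d['R'],d['t']; fx,fy,cx,cy=d['K']
    o=-R.T@t; r=R.T@np.array([(u-cx)/fx,(v-cy)/fy,1]); return o+r*(z-o[2])/r[2]
def proj(f,X):
    d=np.load('pics/'+f+'.npz'); p=d['R']@np.array(X)+d['t']; fx,fy,cx,cy=d['K']; return np.array([fx*p[0]/p[2]+cx,fy*p[1]/p[2]+cy])
E
python3 - <<'E'
from h import *
s=snap('top','top1.png');snap('scene','sc1.png')
print(s); print(Ro.from_rotvec(s['tool_rot']).as_matrix())
E
```

```text
{'time': 0.0, 'joints': array([-1.3668,  0.5766,  0.0248,  1.4379, -0.015 ,  1.129 , -0.0565]), 'dq': array([ 0.0001,  0.0002, -0.0006,  0.0007, -0.0003,  0.0013, -0.0007]), 'joint_torque': array([  0.0001, -76.5755,   2.2503, -28.5956,   0.0152,   0.013 ,
         0.    ]), 'tcp_pos': array([0.1915, 0.6468, 0.2018]), 'tool_rot': array([ 2.5162,  1.8793, -0.002 ]), 'ft_force': array([-0.0323, -0.3702,  1.3149]), 'torque': array([ 0.019 ,  0.0141, -0.0346]), 'gripper_width': 0.08560402465018147}
[[ 0.2838  0.9589 -0.0004]
 [ 0.9589 -0.2838 -0.0016]
 [-0.0017  0.0001 -1.    ]]
```

View pics/top1.png

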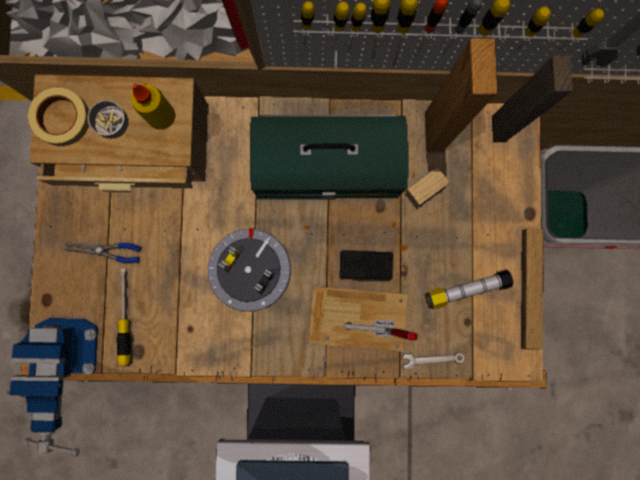

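View pics/sc1.png

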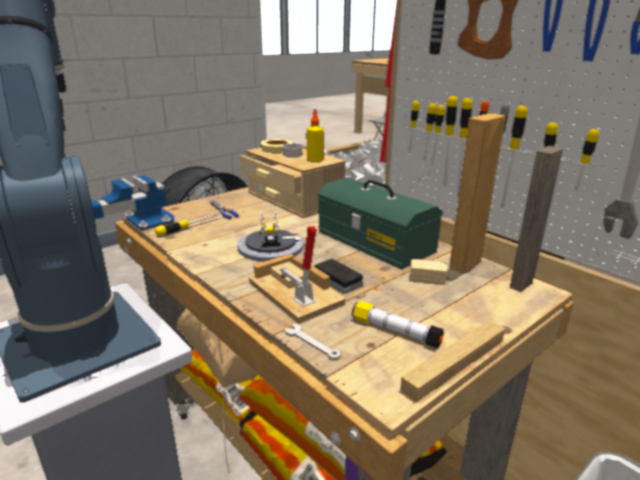

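```bash
python3 - <<'E'
from h import *
f='top1.png'
print(proj(f,[.1915,.6468,.2]),proj(f,[0,0,0]),proj(f,[.5,0,0]),proj(f,[.5,.3,0]))
for n,u,v,z in [('lens',428,300,.017),('tail',511,279,.017),('hub',248,269,.024),('red',250,233,.014),('ptr',267,238,.024),('yel',229,259,.04),('blk',264,281,.04),('block',366,265,.03)]: print(n,ray(f,u,v,z))
im=cv2.imread('pics/top1.png')
cv2.imwrite('pics/topA.png',cv2.resize(im[220:320,200:300],None,fx=6,fy=6,interpolation=2))
cv2.imwrite('pics/topB.png',cv2.resize(im[250:330,400:530],None,fx=6,fy=6,interpolation=2))
E
```

```text
[-91.8478 445.5124] [291.2912 518.3398] [296.7843 274.2842] [154.8081 271.5792]
lens [ 0.451  -0.2762  0.017 ]
tail [ 0.4982 -0.4513  0.017 ]
hub [0.5084 0.1007 0.024 ]
red [0.5846 0.1    0.014 ]
ptr [0.5739 0.0631 0.024 ]
yel [0.5276 0.1383 0.04  ]
blk [0.4839 0.0654 0.04  ]
block [ 0.5212 -0.1441  0.03  ]
```

View pics/topA.png

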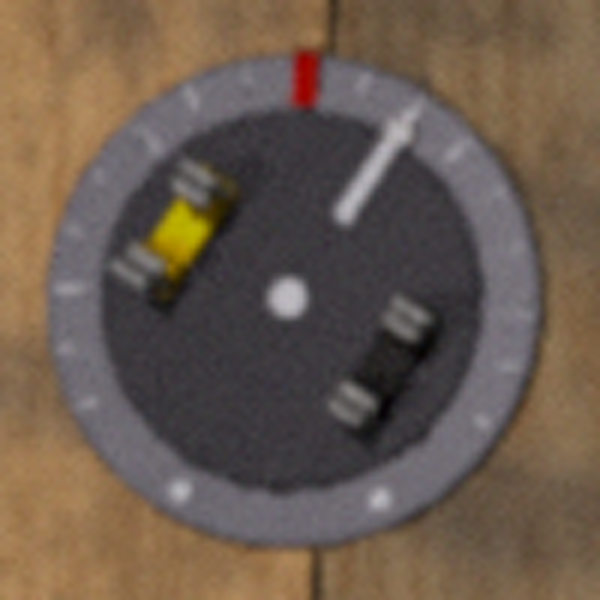

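View pics/topB.png

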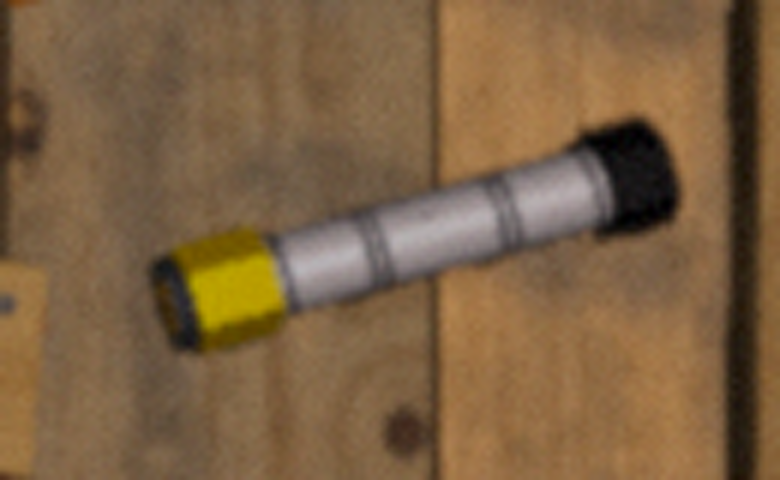

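```bash
python3 - <<'E'
from h import *
f='top1.png'
A=lambda x,y,z:ray(f,(x+.5)/6-.5+200,(y+.5)/6-.5+220,z)
B=lambda x,y,z:ray(f,(x+.5)/6-.5+400,(y+.5)/6-.5+250,z)
c=A(295,301.5,.012);h=A(288,298,.026);r=A(307,80,.014);p=A(420,103,.024);pb=A(345,215,.024);y=A(185,235,.03);k=A(387,362,.03)
print('ring',c,'hub',h,'red',r,'ptr',p,pb)
for q in (r,p,y,k): print((q-h)[:2],np.linalg.norm((q-h)[:2]),np.degrees(np.arctan2(*(q-h)[1::-1])))
print('clipdir',np.degrees(np.arctan2(*(y-k)[1::-1])),np.linalg.norm(y-k),(y+k)/2)
a=B(283,274,.022);b=B(600,188,.022);l=B(168,305,.017);t=B(672,175,.017)
print(a,b,(a+b)/2,np.linalg.norm(a-b),np.degrees(np.arctan2(*(a-b)[1::-1])),l,t,np.linalg.norm(l-t))
E
```

```text
ring [0.5071 0.1006 0.012 ] hub [0.5078 0.1014 0.026 ] red [0.5848 0.0984 0.014 ] ptr [0.5766 0.0578 0.024 ] [0.537  0.0827 0.024 ]
[ 0.077  -0.0029] 0.07709623811447362 -2.185483047482839
[ 0.0688 -0.0436] 0.0814455266070987 -32.36165849876094
[0.0209 0.0356] 0.04126734868315988 59.58380200249682
[-0.0215 -0.0351] 0.04117682008979817 -121.46646649378955
clipdir 59.05924439909056 0.0824407060176369 [0.5075 0.1016 0.03  ]
[ 0.4617 -0.3144  0.022 ] [ 0.4936 -0.4254  0.022 ] [ 0.4776 -0.3699  0.022 ] 0.11558425069167083 106.04682645961368 [ 0.4501 -0.2753  0.017 ] [ 0.4988 -0.4526  0.017 ] 0.183813100349667
```

```bash
cat > plan.py <<'E'
from h import *
def sh(dx,dy,dz=0,yaw=None):
    s=arm.read_state(); R=Ro.from_rotvec(s['tool_rot']).as_matrix()
    return R.T@np.array([dx,dy,dz])*10
def st():
    s=arm.read_state(); R=Ro.from_rotvec(s['tool_rot']).as_matrix()
    print('t',s['time'],'p',s['tcp_pos'],'yaw',np.degrees(np.arctan2(R[1,0],R[0,0])),'tz',R[:,2],'w',s['gripper_width'],'F',s['ft_force'],'q',s['joints'])
E
python3 - <<'E'
from plan import *
a=sh(.5-.192,.35-.647)
b=sh(0,-.45)
c=sh(.477-.5,-.37+.1)
print(a,a/10,b,b/12,c,c/7)
E
```

```text
[-1.9738  3.7963  0.0032] [-0.1974  0.3796  0.0003] [-4.315   1.2771  0.0065] [-0.3596  0.1064  0.0005] [-2.6543  0.5457  0.004 ] [-0.3792  0.078   0.0006]
```

Request:
{"name": "drive_tool", "arguments": {
  "targets": [
    [1,-0.2,0.38,0,0],
    [1,-0.2,0.38,0,0],
    [1,-0.2,0.38,0,0],
    [1,-0.2,0.38,0,0],
    [1,-0.2,0.38,0,0],
    [1,-0.2,0.38,0,0],
    [1,-0.2,0.38,0,0],
    [1,-0.2,0.38,0,0]
  ]
}}

```text
time: 0.9
tcp_pos: [0.4386, 0.406, 0.2024]
tool_rot: [2.517, 1.88, -0.001]
ft_force: [0.9, 1.5, 0.3]
gripper_width: 0.0856
```

Request:
{"name": "drive_tool", "arguments": {
  "targets": [
    [1,-0.2,0.38,0,0],
    [1,-0.2,0.38,0,0],
    [1,-0.4,0.12,0,0],
    [1,-0.4,0.12,0,0],
    [1,-0.4,0.12,0,0],
    [1,-0.4,0.12,0,0],
    [1,-0.4,0.12,0,0],
    [1,-0.4,0.12,0,0]
  ]
}}

```text
time: 1.7
tcp_pos: [0.4997, 0.0953, 0.2025]
tool_rot: [-2.517, -1.88, 0.001]
ft_force: [0.4, -0.5, -0.3]
gripper_width: 0.0855
```

```bash
python3 - <<'E'
from plan import *
snap('wrist','w1.png'); st()
E
```

```text
t 1.75 p [0.4996 0.0869 0.2027] yaw 73.05868875144441 tz [-0.0005 -0.0044 -1.    ] w 0.08544194467070435 F [-0.5645 -7.9041  0.3301] q [-0.3509  0.3298  0.1125  1.875  -0.0398  0.9407  1.0542]
```

View pics/w1.png

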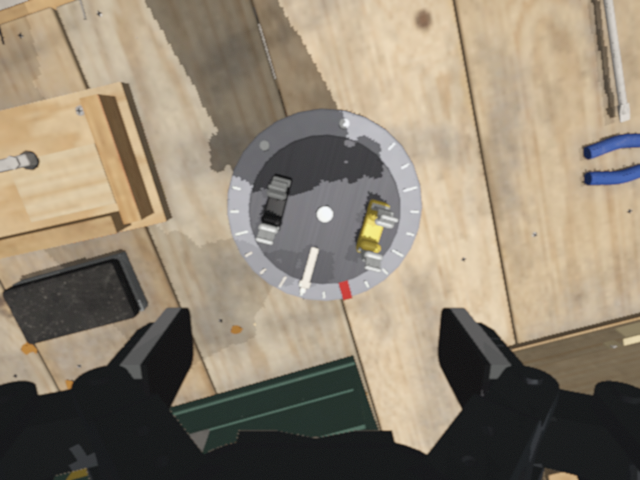

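```bash
python3 - <<'E'
from h import *
f='w1.png'
h=ray(f,325,214,.026);c=ray(f,325,204.5,.010)
r=ray(f,346,290,.014);p=ray(f,304,293,.024);y=ray(f,372,235,.03);k=ray(f,272,213,.03)
print(h,c,r,p)
for q in (r,p,y,k): print((q-h)[:2],np.linalg.norm((q-h)[:2]),np.degrees(np.arctan2(*(q-h)[1::-1])))
im=cv2.imread('pics/w1.png')
cv2.imwrite('pics/w1A.png',cv2.resize(im[100:310,220:430],None,fx=2.8,fy=2.8,interpolation=2))
E
```

```text
[0.5093 0.1023 0.026 ] [0.5045 0.1041 0.01  ] [0.5874 0.1005 0.014 ] [0.5751 0.0634 0.024 ]
[ 0.0781 -0.0018] 0.07812436856524461 -1.3093155738819344
[ 0.0658 -0.0389] 0.07641917467863385 -30.61233560499879
[0.0284 0.0338] 0.04418181432909009 49.99500856344154
[-0.0145 -0.0427] 0.045111233457351865 -108.73153947153317
```

View pics/w1A.png

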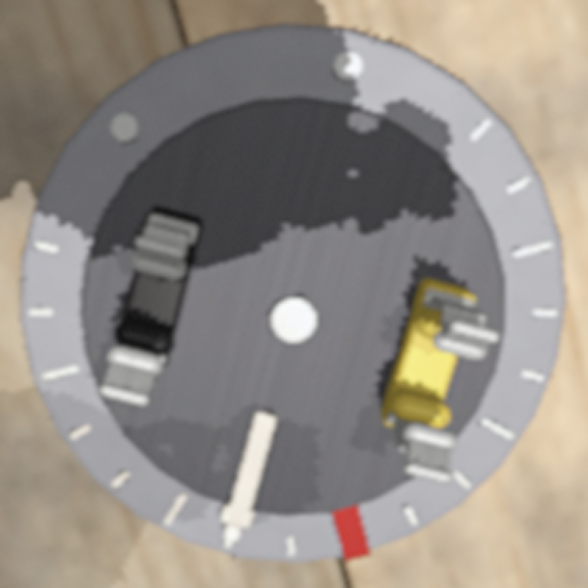

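Request:
{"name": "drive_tool", "arguments": {
  "targets": [
    [1,-0.4,0.12,0,0],
    [1,-0.4,0.12,0,0],
    [1,-0.4,0.12,0,0],
    [1,-0.4,0.12,0,0],
    [1,-0.4,0.12,0,0],
    [1,-0.4,0.12,0,0],
    [1,-0.4,0.1,0,0],
    [1,-0.4,0.1,0,0]
  ]
}}

```text
time: 2.55
tcp_pos: [0.4972, -0.2373, 0.2025]
tool_rot: [-2.516, -1.88, 0.0]
ft_force: [1.4, 0.0, 0.1]
gripper_width: 0.0856
```

Request:
{"name": "drive_tool", "arguments": {
  "targets": [
    [1,-0.42,0.05,0,0],
    [1,-0.42,0.05,0,0],
    [1,-0.42,0.05,0,0],
    [1,0,0,0,1],
    [1,0,0,0,1],
    [1,0,0,0,1],
    [1,0,0,0,1],
    [1,0,0,0,1]
  ]
}}

```text
time: 3.35
tcp_pos: [0.4761, -0.3607, 0.2023]
tool_rot: [-2.906, -1.192, 0.001]
ft_force: [-0.1, 0.4, 1.0]
gripper_width: 0.0857
```

Request:
{"name": "drive_tool", "arguments": {
  "targets": [
    [1,0,0,0,1],
    [1,0,0,0,1],
    [1,0,0,0,1],
    [1,0,0,0,1],
    [1,0,0,0,1],
    [1,0,0,0,0],
    [1,0,0,0,0],
    [1,0,0,0,0]
  ]
}}

```text
time: 4.15
tcp_pos: [0.4761, -0.3608, 0.2026]
tool_rot: [-3.109, -0.447, 0.0]
ft_force: [-0.3, -0.1, 0.0]
gripper_width: 0.0854
```

```bash
python3 - <<'E'
from plan import *
snap('wrist','w2.png'); st()
E
```

```text
t 4.2 p [ 0.4761 -0.361   0.2026] yaw 16.31515798857725 tz [-0.0001  0.0001 -1.    ] w 0.08543805123164733 F [ 0.3566  0.6192 -0.0988] q [ 0.266   0.4989  0.4801  1.663  -0.2586  1.0434  1.1119]
```

View pics/w2.png

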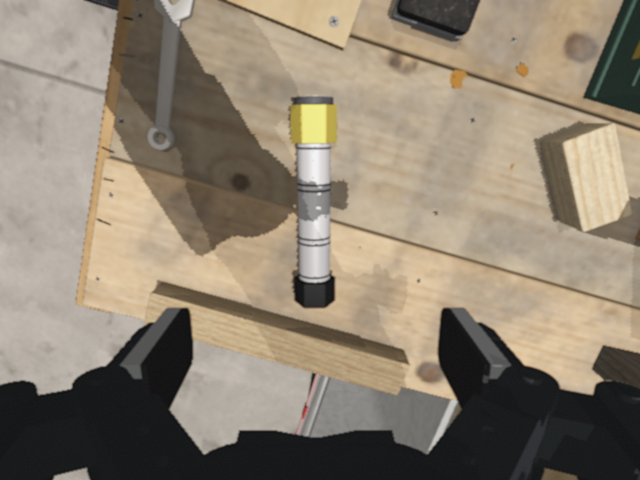

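```bash
python3 - <<'E'
from plan import *
f='w2.png'
a=ray(f,313.5,146,.028);b=ray(f,315.3,279,.028);l=ray(f,313,97,.017);t=ray(f,314.5,306,.012)
print(a,b,(a+b)/2,np.linalg.norm(a-b),np.degrees(np.arctan2(*(a-b)[1::-1])),l,t,np.linalg.norm(l-t))
c=(a+b)/2; g=arm.read_state()['tcp_pos']
print(sh(*(c-g)[:2],0))
print(proj(f,list(c[:2])+[.017]))
E
```

```text
[ 0.4618 -0.3118  0.028 ] [ 0.4958 -0.4226  0.028 ] [ 0.4788 -0.3672  0.028 ] 0.11598565067010294 107.07061302540896 [ 0.4506 -0.275   0.017 ] [ 0.5046 -0.4552  0.012 ] 0.1881987584388153
[ 0.0089  0.0677 -0.    ]
[314.44   212.7825]
```

Request:
{"name": "drive_tool", "arguments": {
  "targets": [
    [1,0,0.08,0,0],
    [1,0,0,0.4,0],
    [1,0,0,0.4,0],
    [1,0,0,0.4,0],
    [1,0,0,0.3,0],
    [1,0,0,0.3,0],
    [1,0,0,0.2,0],
    [1,0,0,0,0]
  ]
}}

```text
time: 5.0
tcp_pos: [0.477, -0.368, 0.0]
tool_rot: [-3.107, -0.443, 0.005]
ft_force: [-0.1, 0.4, -0.2]
gripper_width: 0.0852
```

```bash
python3 - <<'E'
from plan import *
snap('wrist','w3.png'); st()
E
```

```text
t 5.05 p [ 0.4777 -0.3688  0.0018] yaw 16.20793564988059 tz [-0.0018  0.0012 -1.    ] w 0.08555690703664638 F [-0.1317 -0.2081  0.8231] q [ 0.3667  0.7395  0.3473  1.8418 -0.3988  0.6315  1.2392]
```

View pics/w3.png

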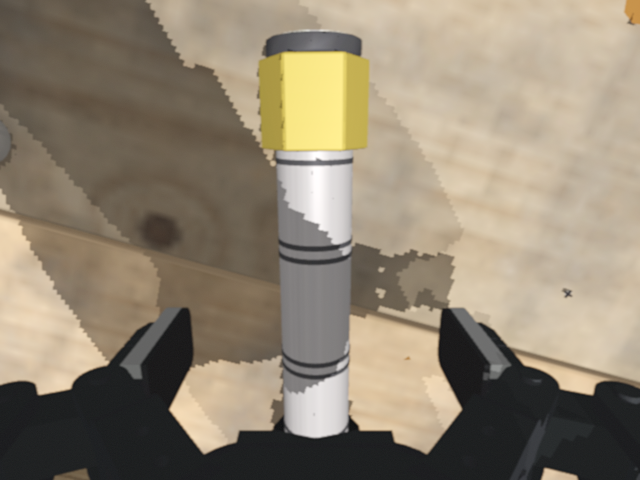

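```bash
python3 - <<'E'
from plan import *
f='w3.png'
for u,v in [(315,150),(315,253),(316.5,364)]: 
  q=ray(f,u,v,.031 if v!=150 else .031); g=arm.read_state()['tcp_pos']; print(q,(sh(*(q-g)[:2])*100)[:2],'mm')
E
```

```text
[ 0.4611 -0.3094  0.031 ] [  0.6016 -61.7018] mm
[ 0.4711 -0.344   0.031 ] [  0.6033 -25.7141] mm
[ 0.4842 -0.387   0.031 ] [ 1.185  19.2191] mm
```

Request:
{"name": "drive_tool", "arguments": {
  "targets": [
    [-1,0,0,0,0],
    [-1,0,0,0,0],
    [-1,0,0,0,0],
    [-1,0,0,0,0],
    [-1,0,0,0,0],
    [-1,0,0,0,0],
    [-1,0,0,0,0],
    [-1,0,0,0,0]
  ]
}}

```text
time: 5.85
tcp_pos: [0.4784, -0.3687, 0.0027]
tool_rot: [-3.11, -0.443, 0.0]
ft_force: [0.4, -0.4, 0.6]
gripper_width: -0.0
```

```bash
python3 - <<'E'
from plan import *
snap('wrist','w4.png'); st()
E
```

```text
t 5.9 p [ 0.4783 -0.3687  0.0027] yaw 16.217248954826655 tz [-0. -0. -1.] w -0.0002220100585676879 F [ 0.1514 -0.1175  0.3541] q [ 0.3656  0.7378  0.3476  1.8424 -0.3991  0.6305  1.2389]
```

View pics/w4.png

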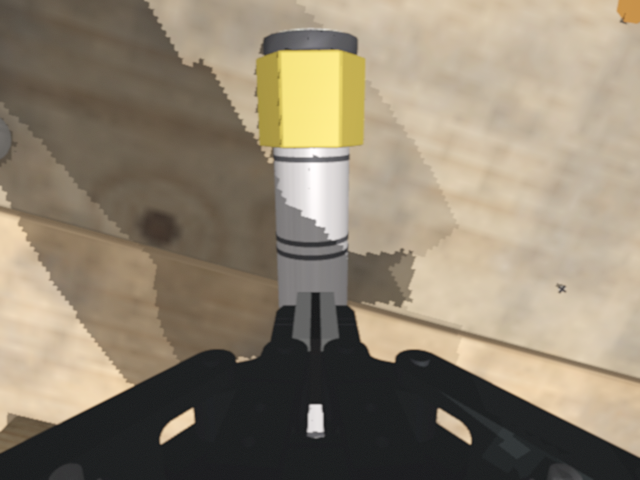

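```bash
python3 - <<'E'
from plan import *
f='w4.png'; s=arm.read_state(); g=s['tcp_pos'];R=Ro.from_rotvec(s['tool_rot']).as_matrix()
for dz in (0,-.019,-.03,-.04,-.054): print(dz,proj(f,g+R@np.array([0,0,dz])),[proj(f,g+R@np.array([0,dy,dz])) for dy in (-.011,.011)])
c=viewer.read_camera('wrist'); print(np.array(c['mount']),c['fx'])
snap('scene','sc4.png')
im=cv2.imread('pics/sc4.png');print(proj('sc4.png',g)); cv2.imwrite('pics/sc4A.png',cv2.resize(im[180:400,280:520],None,fx=2.5,fy=2.5,interpolation=2))
E
```

```text
0 [312.6251 285.2118] [array([312.5766, 261.797 ]), array([312.6721, 307.8732])]
-0.019 [312.4356 303.1238] [array([312.3781, 277.4191]), array([312.491 , 327.9121])]
-0.03 [312.3055 315.4158] [array([312.2414, 288.1728]), array([312.367 , 341.6228])]
-0.04 [312.1708 328.1354] [array([312.0997, 299.3291]), array([312.2391, 355.7755])]
-0.054 [311.9496 349.0425] [array([311.8659, 317.73  ]), array([312.0296, 378.9616])]
[[ 1.     -0.0007  0.0016  0.0008]
 [ 0.0003  0.9616  0.2743 -0.0698]
 [-0.0017 -0.2743  0.9616 -0.172 ]
 [ 0.      0.      0.      1.    ]] 414.5194669224469
[398.4467 329.7179]
```

View pics/sc4A.png

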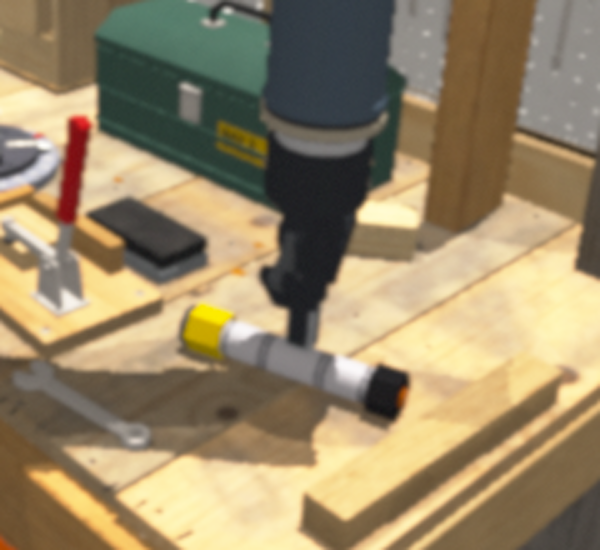

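```bash
python3 - <<'E'
from plan import *
g=arm.read_state()['tcp_pos']
for z in (.003,.017,.024,.031,.04): p=proj('sc4.png',[g[0],g[1],z]); print(z,(p-[280,180])*2.5)
for z in (.0,.017,.031): print(z,[(proj('sc4.png',[g[0]+d*.96,g[1]+d*.28,z])-[280,180])*2.5 for d in (-.014,.014)])
d=np.load('pics/sc4.png.npz');print('cam',-d['R'].T@d['t'])
im=cv2.imread('pics/w4.png'); cv2.imwrite('pics/w4A.png',cv2.resize(im[230:460,200:430],None,fx=2.6,fy=2.6,interpolation=2))
im=cv2.imread('pics/sc4.png'); cv2.imwrite('pics/sc4B.png',cv2.resize(im[270:350,360:450],None,fx=7,fy=7,interpolation=2))
E
```

```text
0.003 [296.1256 373.9692]
0.017 [297.5291 358.8893]
0.024 [298.2377 351.275 ]
0.031 [298.951  343.6104]
0.04 [299.875  333.6814]
0.0 [array([288.0997, 386.2189]), array([303.3774, 368.339 ])]
0.017 [array([289.7594, 367.7893]), array([305.1189, 350.1953])]
0.031 [array([291.1464, 352.3875]), array([306.5737, 335.0378])]
cam [-0.1331 -0.8455  0.5444]
```

View pics/w4A.png

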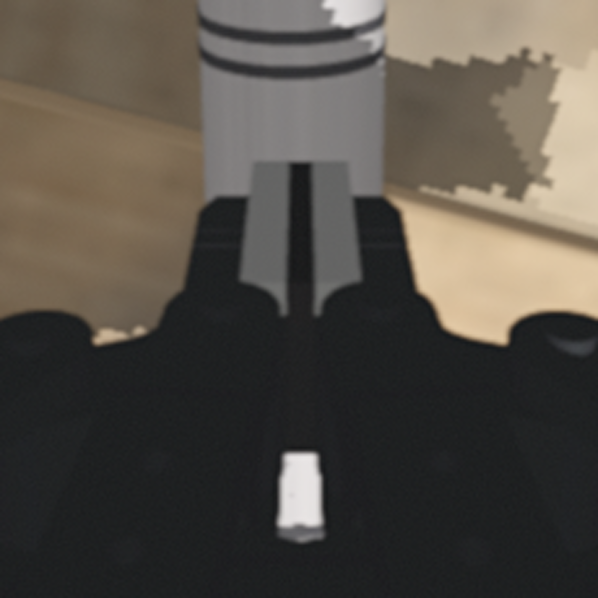

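View pics/sc4B.png

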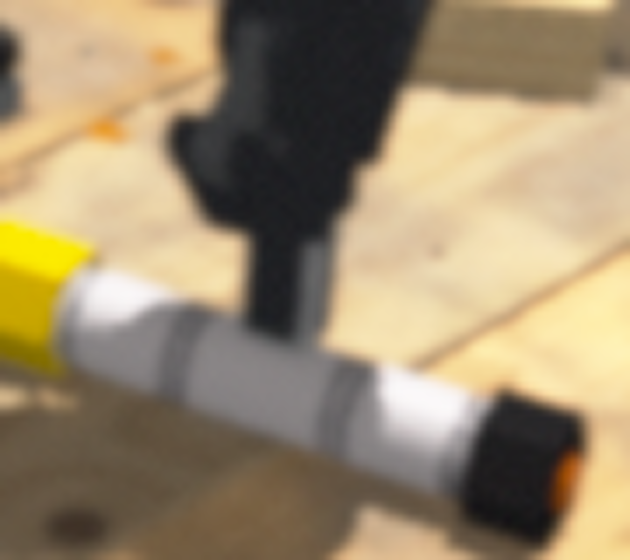

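Request:
{"name": "drive_tool", "arguments": {
  "targets": [
    [-1,0,0,-0.3,0],
    [-1,0,0,-0.3,0],
    [-1,0,0,0,0],
    [-1,0,0,0,0],
    [-1,0,0,0,0],
    [-1,0,0,0,0],
    [-1,0,0,0,0],
    [-1,0,0,0,0]
  ]
}}

```text
time: 6.8
tcp_pos: [0.478, -0.3686, 0.0622]
tool_rot: [-3.11, -0.443, 0.001]
ft_force: [0.3, 0.1, 0.8]
gripper_width: 0.0002
```

```bash
python3 - <<'E'
from plan import *
s=snap('scene','sc5.png');snap('wrist','w5.png');st()
g=s['tcp_pos']
for d in (0,.01,.02,.03,.04): print(d,(proj('sc5.png',g+[0,0,d])-[350,260])*7)
im=cv2.imread('pics/sc5.png'); cv2.imwrite('pics/sc5B.png',cv2.resize(im[260:340,350:450],None,fx=7,fy=7,interpolation=2))
E
```

```text
t 6.9 p [ 0.4782 -0.3686  0.0624] yaw 16.210747379810364 tz [-0.0004  0.0002 -1.    ] w 8.311466341885413e-05 F [-0.127   1.0493  0.3153] q [ 0.3323  0.6601  0.3996  1.8019 -0.3567  0.7517  1.2031]
0 [355.1504 305.0349]
0.01 [358.1088 273.1977]
0.02 [361.0958 241.053 ]
0.03 [364.1117 208.5963]
0.04 [367.1571 175.8231]
```

View pics/sc5B.png

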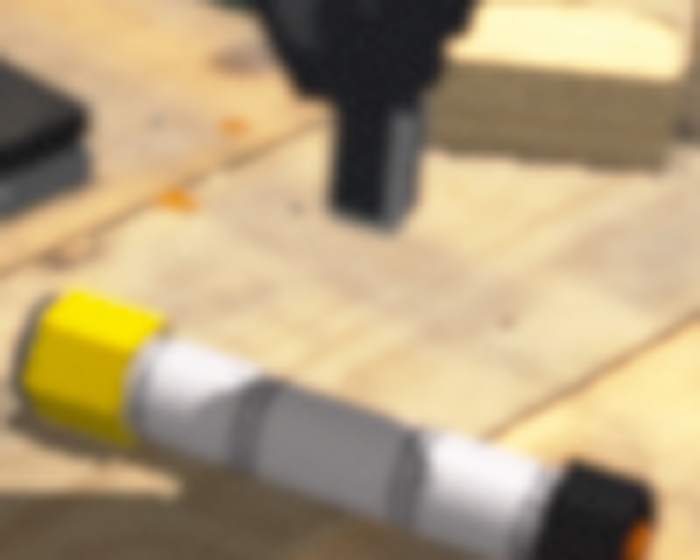

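View pics/w5.png

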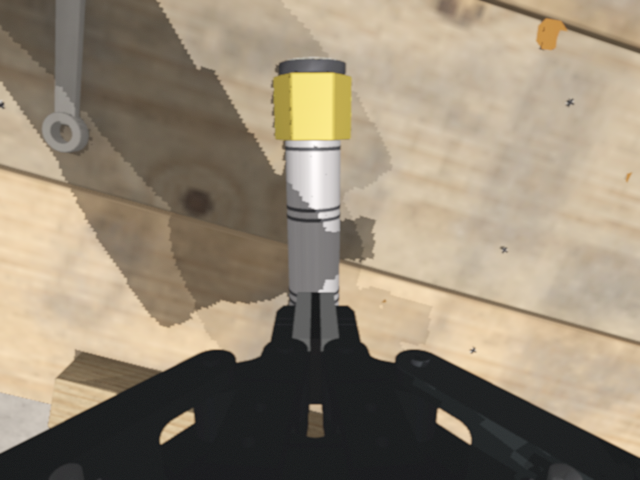

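Request:
{"name": "drive_tool", "arguments": {
  "targets": [
    [1,0,0,0,0],
    [1,0,0,0,0],
    [1,0,0,0,0],
    [1,0,0,0,0],
    [1,0,0,0,0],
    [1,0,0,0,0],
    [1,0,0,0,0],
    [1,0,0,0,0]
  ]
}}

```text
time: 7.7
tcp_pos: [0.4784, -0.3687, 0.0627]
tool_rot: [3.11, 0.443, 0.0]
ft_force: [0.5, 0.9, -0.9]
gripper_width: 0.0852
```

Request:
{"name": "drive_tool", "arguments": {
  "targets": [
    [1,0,0,0.3,0],
    [1,0,0,0.3,0],
    [1,0,0,0.09,0],
    [1,0,0,0.05,0],
    [1,0,0,0.05,0],
    [1,0,0,0.05,0],
    [1,0,0,0.05,0],
    [1,0,0,0,0]
  ]
}}

```text
time: 8.5
tcp_pos: [0.4783, -0.3685, -0.0265]
tool_rot: [-3.11, -0.443, 0.0]
ft_force: [-0.6, -0.0, -0.3]
gripper_width: 0.0853
```

```bash
python3 - <<'E'
from plan import *
s=snap('scene','sc6.png');st()
im=cv2.imread('pics/sc6.png'); cv2.imwrite('pics/sc6B.png',cv2.resize(im[260:360,340:460],None,fx=6,fy=6,interpolation=2))
E
```

```text
t 8.55 p [ 0.4783 -0.3687 -0.0262] yaw 16.21276050983742 tz [ 0.  0. -1.] w 0.08526238315039265 F [-0.892  -0.7359  0.8573] q [ 0.3818  0.778   0.3219  1.8564 -0.421   0.5744  1.2575]
```

View pics/sc6B.png

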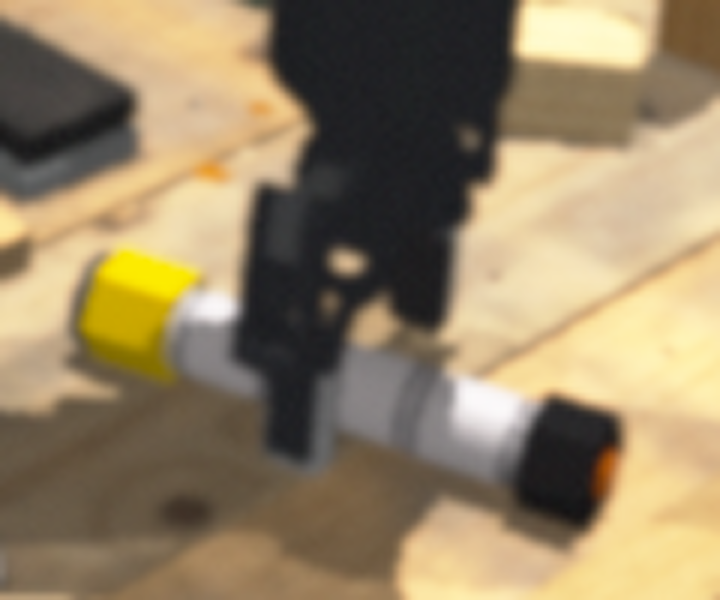

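Request:
{"name": "drive_tool", "arguments": {
  "targets": [
    [-1,0,0,0,0],
    [-1,0,0,0,0],
    [-1,0,0,0,0],
    [-1,0,0,0,0],
    [-1,0,0,0,0],
    [-1,0,0,0,0],
    [-1,0,0,0,0],
    [-1,0,0,0,0]
  ]
}}

```text
time: 9.35
tcp_pos: [0.4784, -0.3688, -0.0259]
tool_rot: [3.11, 0.443, 0.0]
ft_force: [-1.4, 0.5, 5.1]
gripper_width: 0.0263
```

Request:
{"name": "drive_tool", "arguments": {
  "targets": [
    [-1,0,0,-0.2,0],
    [-1,0,0,-0.4,0],
    [-1,0,0,-0.4,0],
    [-1,0,0,-0.4,0],
    [-1,0,0,-0.4,0],
    [-1,0,0,0,0],
    [-1,0,0,0,0],
    [-1,0,0,0,0]
  ]
}}

```text
time: 10.15
tcp_pos: [0.4778, -0.3679, 0.1525]
tool_rot: [-3.109, -0.443, 0.002]
ft_force: [-0.2, 0.7, -1.9]
gripper_width: 0.0261
```

```bash
python3 - <<'E'
from plan import *
s=snap('wrist','w7.png');snap('scene','sc7.png');st()
im=cv2.imread('pics/sc7.png'); cv2.imwrite('pics/sc7B.png',cv2.resize(im[180:320,320:480],None,fx=4,fy=4,interpolation=2))
E
```

```text
t 10.25 p [ 0.4777 -0.368   0.1522] yaw 16.216241071800898 tz [-0.0022  0.0015 -1.    ] w 0.026302572336852976 F [ 0.4123  0.2001 -2.3813] q [ 0.2892  0.5586  0.4638  1.7117 -0.2967  0.9443  1.1515]
```

View pics/w7.png

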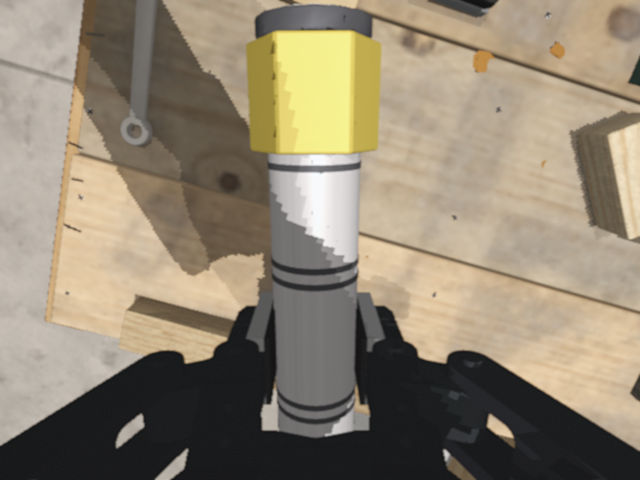

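View pics/sc7B.png

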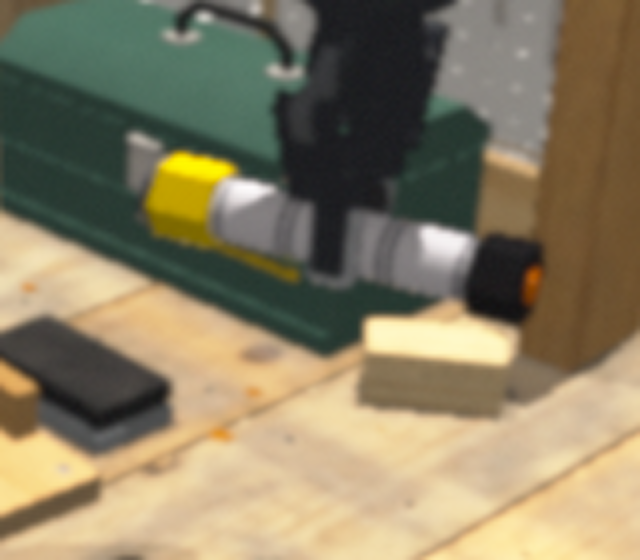

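```bash
python3 - <<'E'
from plan import *
f='w7.png'; g=arm.read_state()['tcp_pos']
for u,v in [(316,170),(315,275),(316,402)]:
  for dz in (.054,.057):
    q=ray(f,u,v,g[2]+dz); print(v,dz,(sh(*(q-g)[:2])*100)[:2],'mm')
E
```

```text
170 0.054 [  1.4671 -56.7376] mm
170 0.057 [  1.459  -57.0622] mm
275 0.054 [  1.1777 -25.0918] mm
275 0.057 [  1.1769 -26.2185] mm
402 0.054 [ 1.5024 20.0093] mm
402 0.057 [ 1.4933 17.7394] mm
```

```bash
python3 - <<'E'
from plan import *
for z in (.05,.08,.1,.12,.15): print(z, ray('sc1.png',309,230,z)[:2], ray('top1.png',413,336,z)[:2])
f='w1.png'
w=lambda x,y,z: ray(f,(x+.5)/2.8-.5+220,(y+.5)/2.8-.5+100,z)
for z in (.020,.024,.026):
  a=w(265,412,z);b=w(232,545,z);h=w(293,320,z);print(z,np.degrees(np.arctan2(*(b-a)[1::-1])),np.degrees(np.arctan2(*(b-h)[1::-1])),np.linalg.norm(b-h))
r=w(351,532,.014);h=w(293,320,.026);print(np.degrees(np.arctan2(*(r-h)[1::-1])),np.linalg.norm((r-h)[:2]))
# yellow foot edges : foot at turntable
print(w(418,360,.03),w(158,290,.03))
g=arm.read_state()['tcp_pos']
d=np.array([.5068,.0986])-g[:2]; print(sh(*d),sh(*d)/12)
E
```

```text
0.05 [0.5812 0.0292] [ 0.3785 -0.2392]
0.08 [ 0.5379 -0.0239] [ 0.3809 -0.2339]
0.1 [ 0.509  -0.0592] [ 0.3825 -0.2303]
0.12 [ 0.4801 -0.0946] [ 0.3841 -0.2267]
0.15 [ 0.4367 -0.1477] [ 0.3865 -0.2214]
0.02 -29.885354243844247 -31.03363999193703 0.07837296119576138
0.024 -29.88535424384417 -31.033639991937022 0.07748870110650471
0.026 -29.885354243844162 -31.033639991937033 0.07704657106187632
-1.4852465162196629 0.07775584316399252
[0.5312 0.1351 0.03  ] [0.4879 0.0655 0.03  ]
[ 1.5826 -4.3993  0.0062] [ 0.1319 -0.3666  0.0005]
```

Request:
{"name": "drive_tool", "arguments": {
  "targets": [
    [-1,0.13,-0.2,-0.2,0],
    [-1,0.13,-0.37,-0.2,0],
    [-1,0.13,-0.37,0,0],
    [-1,0.13,-0.37,0,0],
    [-1,0.13,-0.37,0,0],
    [-1,0.13,-0.37,0,0],
    [-1,0.13,-0.37,0,0],
    [-1,0.13,-0.37,0,0]
  ]
}}

```text
time: 11.05
tcp_pos: [0.4997, -0.0701, 0.1928]
tool_rot: [-3.11, -0.443, 0.003]
ft_force: [1.1, -0.3, -0.8]
gripper_width: 0.026
```

Request:
{"name": "drive_tool", "arguments": {
  "targets": [
    [-1,0.13,-0.37,0,0],
    [-1,0.13,-0.37,0,0],
    [-1,0.13,-0.37,0,0],
    [-1,0.14,-0.37,0,0],
    [-1,0,-0.1,0,0],
    [-1,0,0,0,1],
    [-1,0,0,0,1],
    [-1,0,0,0,1]
  ]
}}

```text
time: 11.85
tcp_pos: [0.5065, 0.0943, 0.1928]
tool_rot: [3.14, -0.033, -0.003]
ft_force: [0.6, -0.8, -1.9]
gripper_width: 0.0261
```

Request:
{"name": "drive_tool", "arguments": {
  "targets": [
    [-1,0,0,0,1],
    [-1,0,0,0,1],
    [-1,0,0,0,1],
    [-1,0,0,0,1],
    [-1,0,0,0,1],
    [-1,0,0,0,0.24],
    [-1,0,0,0,0],
    [-1,0,0,0,0]
  ]
}}

```text
time: 12.65
tcp_pos: [0.5069, 0.0946, 0.1934]
tool_rot: [3.028, -0.836, -0.001]
ft_force: [-0.1, 0.8, -1.2]
gripper_width: 0.0263
```

```bash
python3 - <<'E'
from plan import *
s=snap('wrist','w8.png');st()
E
```

```text
t 12.7 p [0.507  0.0946 0.1935] yaw -30.900626274437208 tz [-0.0003 -0.0002 -1.    ] w 0.026093401150967595 F [ 0.2728  0.4973 -0.8468] q [-0.7589  0.4264  0.7036  1.882  -0.3341  0.9536 -0.4421]
```

View pics/w8.png

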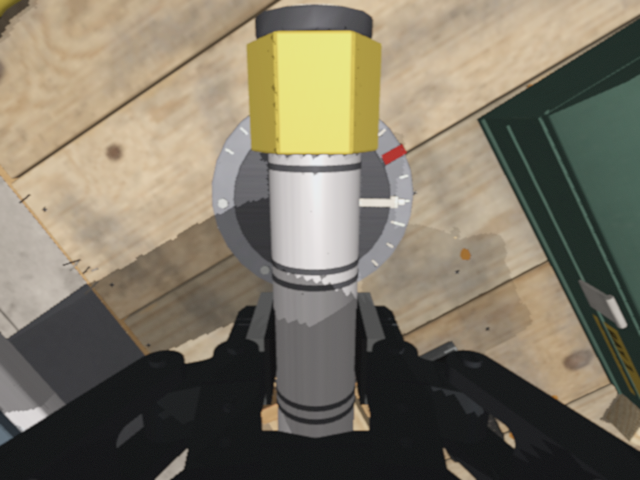

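```bash
python3 - <<'E'
from plan import *
f='w8.png'; g=arm.read_state()['tcp_pos']
for n,u,v,z in [('ringL',211.5,203,.012),('ringR',413,203,.012),('tip',409,203,.024),('red',395,155,.014),('torch',315,275,g[2]+.056),('torch2',316,402,g[2]+.056)]:
    q=ray(f,u,v,z); print(n,q,(sh(*(q-g)[:2])*100)[:2])
for z in (.012,):
  print(proj(f,[.5083,.1012,.024]))
E
```

```text
ringL [0.4325 0.1432 0.012 ] [-88.882   -3.4117]
ringR [0.5818 0.0538 0.012 ] [85.2168 -3.4249]
tip [0.5777 0.0589 0.024 ] [79.0027 -5.6997]
red [0.5873 0.0982 0.014 ] [ 67.1291 -44.304 ]
torch [0.5212 0.1173 0.2495] [  0.5574 -26.7384]
torch2 [0.4988 0.0792 0.2495] [ 0.8858 17.4575]
[311.6789 202.2545]
```

Request:
{"name": "drive_tool", "arguments": {
  "targets": [
    [-1,-0.01,-0.015,0.2,0],
    [-1,0,0,0.3,0],
    [-1,0,0,0.3,0],
    [-1,0,0,0.3,0],
    [-1,0,0,0.2,0],
    [-1,0,0,0.1,0],
    [-1,0,0,0.05,0],
    [-1,0,0,0,0]
  ]
}}

```text
time: 13.5
tcp_pos: [0.5072, 0.0965, 0.0488]
tool_rot: [-3.027, 0.839, -0.0]
ft_force: [-0.5, -0.9, -1.5]
gripper_width: 0.0258
```

```bash
python3 - <<'E'
from plan import *
s=snap('wrist','w9.png');snap('scene','sc9.png');st()
im=cv2.imread('pics/sc9.png'); cv2.imwrite('pics/sc9B.png',cv2.resize(im[180:280,210:330],None,fx=6,fy=6,interpolation=2))
E
```

```text
t 13.6 p [0.5076 0.0966 0.0495] yaw -30.98670563939207 tz [ 0.0013  0.0004 -1.    ] w 0.0262701677513419 F [-0.4812 -0.4584 -0.4705] q [-0.6277  0.6107  0.534   2.0428 -0.5251  0.6219 -0.2777]
```

View pics/w9.png

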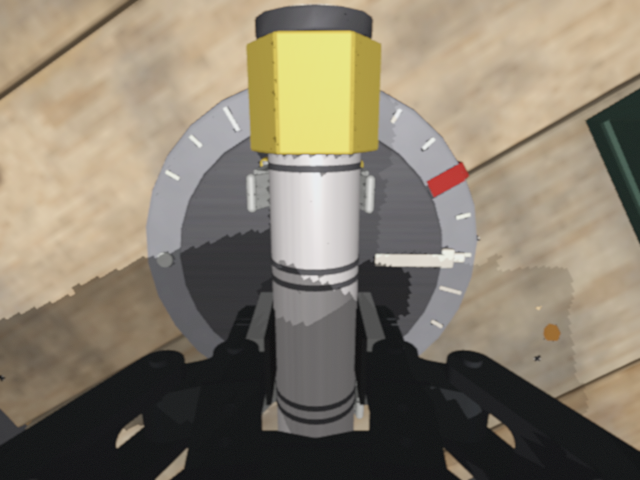

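View pics/sc9B.png

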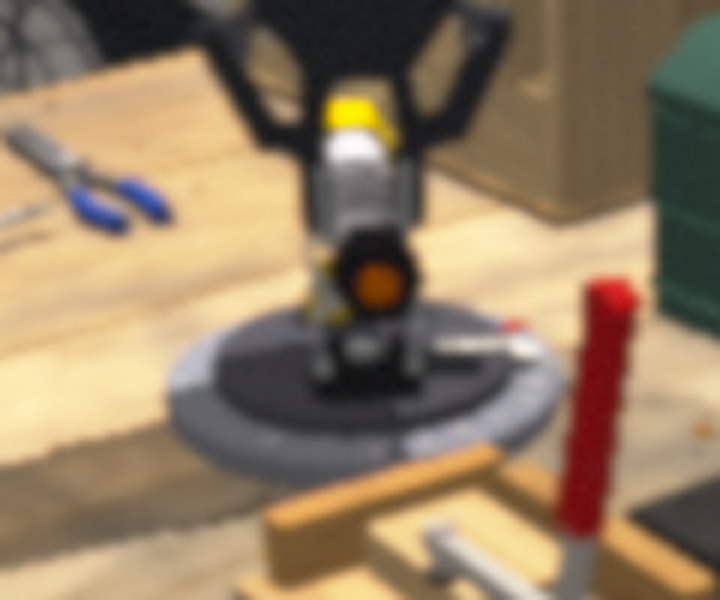

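```bash
python3 - <<'E'
from plan import *
f='w9.png'; g=arm.read_state()['tcp_pos']
for n,u,v,z in [('tipL',252,193,.08),('tipR',370,193,.08),('ptr',462,258,.024),('ptrbase',378,259,.024),('red',448,180,.014),('torch',315,275,g[2]+.056),('torch2',316,402,g[2]+.056)]:
    q=ray(f,u,v,z); print(n,q,(sh(*(q-g)[:2])*100)[:2])
E
```

```text
tipL [0.5136 0.1478 0.08  ] [-21.2255 -46.9045]
tipR [0.5482 0.127  0.08  ] [ 19.1191 -46.889 ]
ptr [0.5734 0.0629 0.024 ] [73.7497 -4.9772]
ptrbase [0.5372 0.0841 0.024 ] [31.8039 -4.471 ]
red [0.5866 0.0989 0.014 ] [ 66.5633 -42.5493]
torch [0.5216 0.1193 0.1055] [  0.2985 -26.6438]
torch2 [0.4992 0.0815 0.1055] [ 0.6074 17.3096]
```

Request:
{"name": "drive_tool", "arguments": {
  "targets": [
    [-1,-0.015,0,0,0],
    [-1,0,0,0.05,0],
    [-1,0,0,0.05,0],
    [-1,0,0,0.05,0],
    [-1,0,0,0.05,0],
    [-1,0,0,0.03,0],
    [-1,0,0,0.03,0],
    [-1,0,0,0.03,0]
  ]
}}

```text
time: 14.4
tcp_pos: [0.5058, 0.0975, 0.0195]
tool_rot: [-3.027, 0.839, -0.0]
ft_force: [-0.4, 0.9, -0.3]
gripper_width: 0.0263
```

Request:
{"name": "drive_tool", "arguments": {
  "targets": [
    [-1,0,0,0.03,0],
    [-1,0,0,0.02,0],
    [-1,0,0,0,0],
    [-1,0,0,0,0],
    [-1,0,0,0,0],
    [-1,0,0,0,0],
    [-1,0,0,0,0],
    [-1,0,0,0,0]
  ]
}}

```text
time: 15.2
tcp_pos: [0.5054, 0.0974, 0.0148]
tool_rot: [-3.027, 0.84, 0.001]
ft_force: [-1.5, 0.3, 5.3]
gripper_width: 0.0261
```

```bash
python3 - <<'E'
from plan import *
s=snap('wrist','w10.png');snap('scene','sc10.png');st()
im=cv2.imread('pics/sc10.png'); cv2.imwrite('pics/sc10B.png',cv2.resize(im[180:280,210:330],None,fx=6,fy=6,interpolation=2))
E
```

```text
t 15.3 p [0.5054 0.0974 0.0148] yaw -31.005518451770026 tz [-0.0005  0.0003 -1.    ] w 0.025626152665130783 F [-2.1553  0.3385  5.3709] q [-0.5895  0.6589  0.4751  2.0713 -0.5749  0.5418 -0.2375]
```

View pics/w10.png

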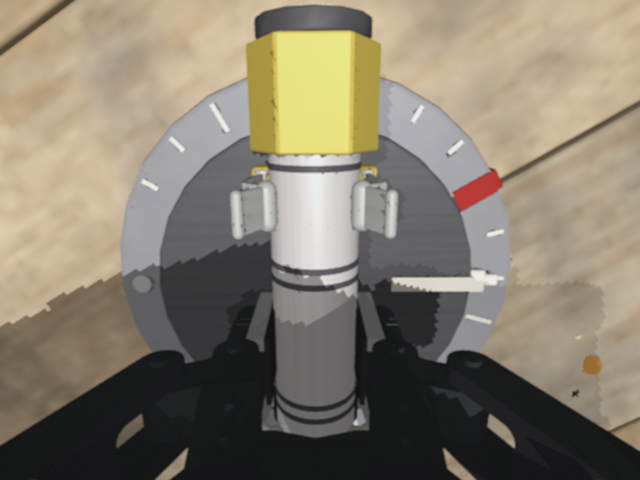

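View pics/sc10B.png

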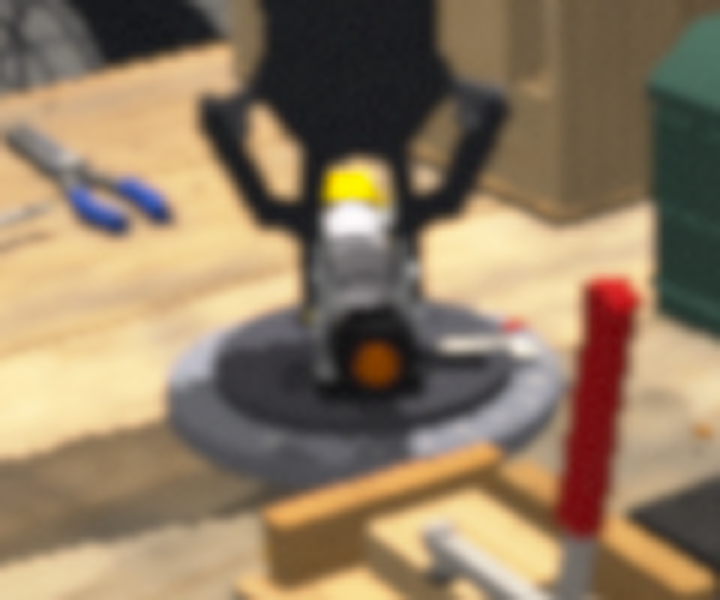

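Request:
{"name": "drive_tool", "arguments": {
  "targets": [
    [-1,0,0,0.02,0],
    [-1,0,0,0,0],
    [-1,0,0,0,0],
    [-1,0,0,0,0],
    [-1,0,0,0,0],
    [-1,0,0,0,0],
    [-1,0,0,0,0],
    [-1,0,0,0,0]
  ]
}}

```text
time: 16.1
tcp_pos: [0.5055, 0.0974, 0.0144]
tool_rot: [-3.025, 0.84, -0.0]
ft_force: [-8.6, -0.0, 32.8]
gripper_width: 0.0263
```

Request:
{"name": "drive_tool", "arguments": {
  "targets": [
    [-1,0,0,-0.02,0],
    [-1,0,0,0,0],
    [-1,0.003,0,0,-0.7],
    [-1,0.003,0,0,-0.7],
    [-1,0.003,0,0,-0.7],
    [-1,0.003,0,0,-0.7],
    [-1,0.003,0,0,-0.7],
    [-1,0.003,0,0,-0.7]
  ]
}}

```text
time: 16.9
tcp_pos: [0.5071, 0.0968, 0.0148]
tool_rot: [-3.136, 0.186, 0.001]
ft_force: [-3.4, 0.5, 9.3]
gripper_width: 0.0257
```

Request:
{"name": "drive_tool", "arguments": {
  "targets": [
    [-1,0.003,0,0,-0.5],
    [-1,0,0,0,0],
    [-1,0,0,0,0],
    [-1,0,0,0,0],
    [-1,0,0,0,0],
    [-1,0,0,0,0],
    [-1,0,0,0,0],
    [-1,0,0,0,0]
  ]
}}

```text
time: 17.7
tcp_pos: [0.5073, 0.0968, 0.0148]
tool_rot: [-3.139, 0.111, 0.001]
ft_force: [-3.6, 0.7, 10.1]
gripper_width: 0.0259
```

```bash
python3 - <<'E'
from plan import *
s=snap('wrist','w11.png');st()
im=cv2.imread('pics/w11.png'); cv2.imwrite('pics/w11A.png',cv2.resize(im[200:350,370:530],None,fx=4,fy=4,interpolation=2))
E
```

```text
t 17.75 p [0.5073 0.0968 0.0148] yaw -4.056496584763007 tz [-0.0006  0.0002 -1.    ] w 0.025644640410142288 F [-3.8695  1.2975  9.3517] q [-0.5057  0.6345  0.3444  2.0638 -0.4227  0.5108  0.0787]
```

View pics/w11.png

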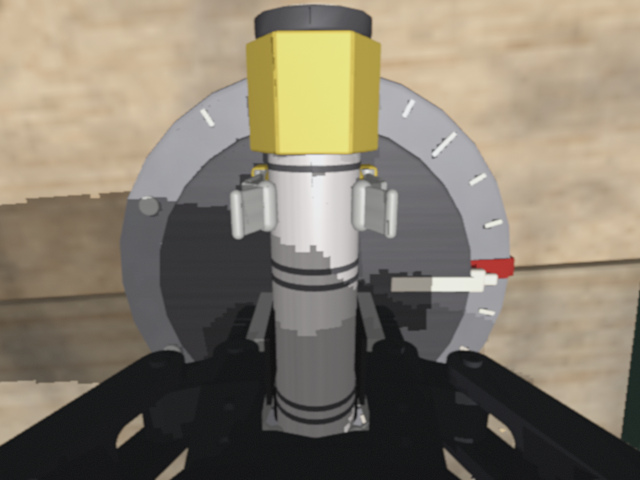

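View pics/w11A.png

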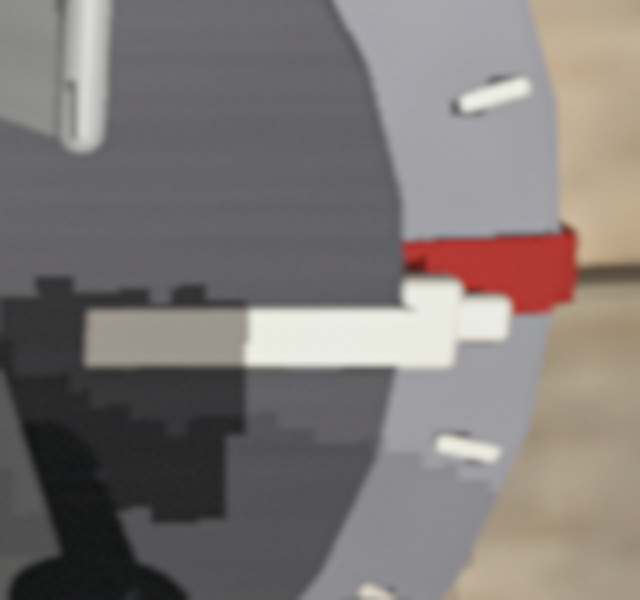

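```bash
python3 - <<'E'
from plan import *
f='w11.png'; g=arm.read_state()['tcp_pos']
P=lambda x,y,z:(sh(*(ray(f,(x+.5)/4-.5+370,(y+.5)/4-.5+200,z)-g)[:2])*100)[:2]
print('red in/out',P(404,258,.014),P(575,268,.014),'tickU',P(494,96,.014),'tickD',P(467,447,.014))
for z in (.022,.024,.026): print(z,'stripe',P(88,338,z),P(450,340,z),'tip',P(510,318,z-.006))
E
```

```text
red in/out [69.4846 -9.9744] [88.4756 -8.7977] tickU [ 77.2501 -28.3076] tickD [78.9896 12.7791]
0.022 stripe [33.5654 -3.7675] [72.1554 -3.5161] tip [81.0686 -3.6864]
0.024 stripe [33.1686 -4.5714] [71.2901 -4.323 ] tip [80.1293 -4.463 ]
0.026 stripe [32.7718 -5.3753] [70.4248 -5.1299] tip [79.19   -5.2396]
```

Request:
{"name": "drive_tool", "arguments": {
  "targets": [
    [-1,0.002,0,0,-0.49],
    [-1,0,0,0,0],
    [-1,0,0,0,0],
    [-1,0,0,0,0],
    [1,0,0,0,0],
    [1,0,0,0,0],
    [1,0,0,0,0],
    [1,0,0,0,0]
  ]
}}

```text
time: 18.55
tcp_pos: [0.5079, 0.0966, 0.0145]
tool_rot: [3.141, -0.035, -0.0]
ft_force: [-0.2, -0.8, 0.1]
gripper_width: 0.0819
```

Request:
{"name": "drive_tool", "arguments": {
  "targets": [
    [1,0,0,0,0],
    [1,0,0,0,0],
    [1,0,0,-0.1,0],
    [1,0,0,-0.3,0],
    [1,0,0,-0.4,0],
    [1,0,0,-0.4,0],
    [1,0,0,-0.4,0],
    [1,0,0,0,0]
  ]
}}

```text
time: 19.35
tcp_pos: [0.5106, 0.0966, 0.1802]
tool_rot: [-3.139, 0.036, -0.013]
ft_force: [-0.2, -0.2, -0.8]
gripper_width: 0.0853
```

```bash
python3 - <<'E'
from plan import *
s=snap('wrist','w12.png');snap('scene','sc12.png');snap('top','top12.png');st()
im=cv2.imread('pics/sc12.png'); cv2.imwrite('pics/sc12B.png',cv2.resize(im[180:280,210:330],None,fx=6,fy=6,interpolation=2))
im=cv2.imread('pics/top12.png'); cv2.imwrite('pics/top12A.png',cv2.resize(im[210:320,190:310],None,fx=5,fy=5,interpolation=2))
E
```

```text
t 19.5 p [0.5075 0.0968 0.175 ] yaw -1.245470135896069 tz [ 0.0002  0.0004 -1.    ] w 0.08518891458556202 F [ 0.1858  0.1695 -1.5162] q [-0.6286  0.4107  0.4998  1.9025 -0.2495  0.8892 -0.0271]
```

View pics/w12.png

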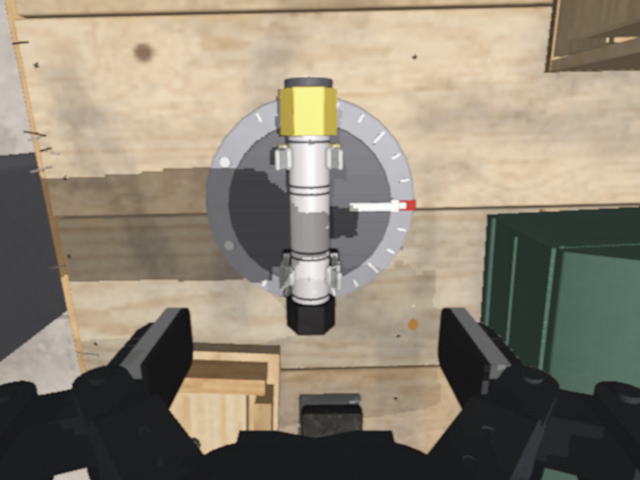

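View pics/sc12B.png

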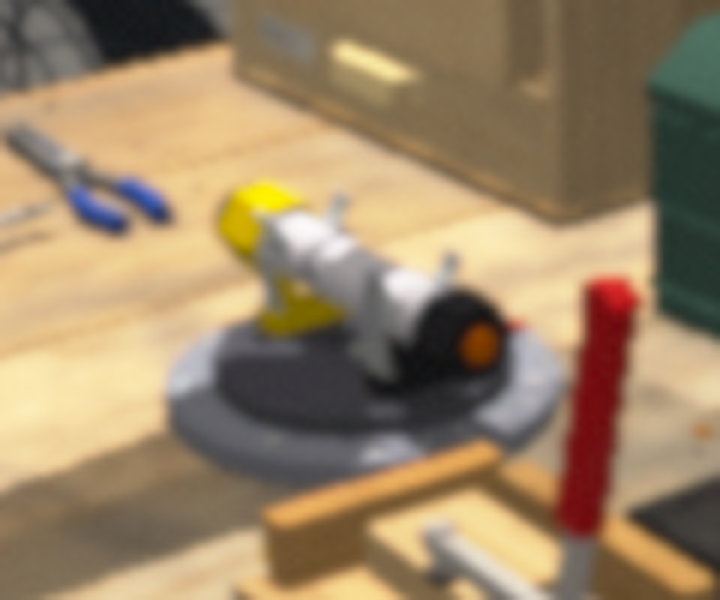

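View pics/top12A.png

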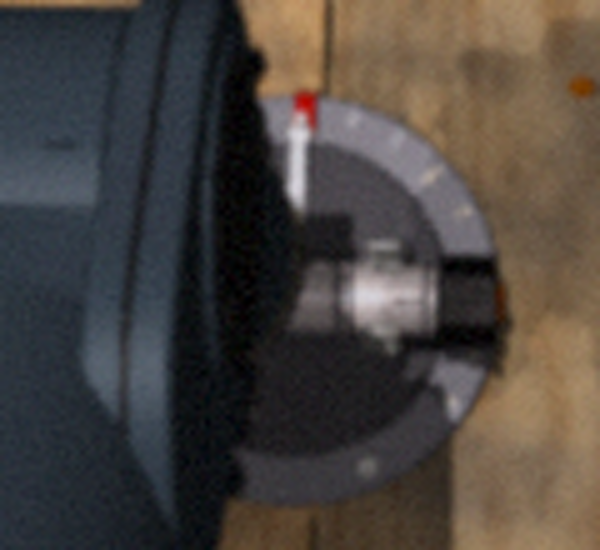

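```bash
python3 - <<'E'
from plan import *
im=cv2.imread('pics/w12.png'); cv2.imwrite('pics/w12A.png',cv2.resize(im[150:260,340:430],None,fx=6,fy=6,interpolation=2))
im=cv2.imread('pics/top12.png'); cv2.imwrite('pics/top12C.png',cv2.resize(im[220:260,235:275],None,fx=14,fy=14,interpolation=2))
E
```

```text
(no output)
```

View pics/w12A.png

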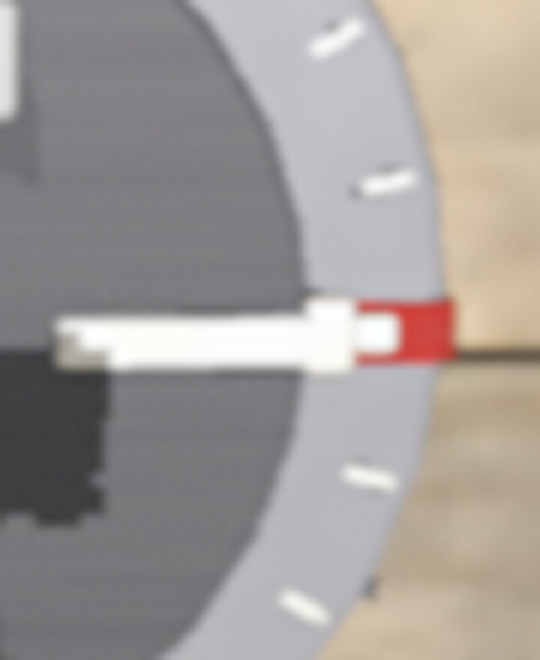

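View pics/top12C.png

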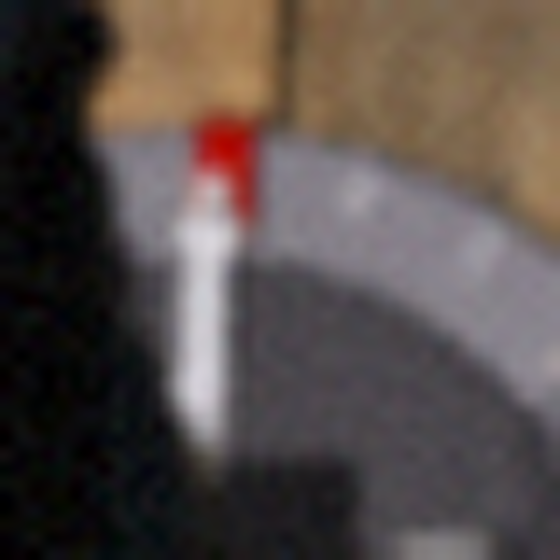

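```bash
python3 - <<'E'
from plan import *
W=lambda x,y,z:ray('w12.png',(x+.5)/6-.5+340,(y+.5)/6-.5+150,z)
T=lambda x,y,z:ray('top12.png',(x+.5)/14-.5+235,(y+.5)/14-.5+220,z)
print('red W',W(430,330,.0145),'T',T(227,170,.0145))
print('ticks W',W(388,183,.0145),W(370,477,.0145))
for z in (.017,.02,.024,.026): print(z,'tipW',W(380,333,z),'stripeW',W(80,342,z),W(290,341,z),'tipT',T(210,195,z),'stripe',T(203,420,z),T(207,260,z))
f='top12.png'; d=np.load('pics/top12.png.npz'); print('cam',-d['R'].T@d['t'],-np.load('pics/w12.png.npz')['R'].T@np.load('pics/w12.png.npz')['t'])
E
```

```text
red W [0.593  0.0997 0.0145] T [0.5874 0.0984 0.0145]
ticks W [0.5864 0.1202 0.0145] [0.5854 0.079  0.0145]
0.017 tipW [0.5855 0.1    0.017 ] stripeW [0.5444 0.0997 0.017 ] [0.5732 0.0992 0.017 ] tipT [0.5833 0.1006 0.017 ] stripe [0.5495 0.1006 0.017 ] [0.5735 0.1007 0.017 ]
0.02 tipW [0.5849 0.1006 0.02  ] stripeW [0.5441 0.1003 0.02  ] [0.5726 0.0998 0.02  ] tipT [0.583  0.1002 0.02  ] stripe [0.5493 0.1003 0.02  ] [0.5733 0.1004 0.02  ]
0.024 tipW [0.584  0.1014 0.024 ] stripeW [0.5437 0.1011 0.024 ] [0.5719 0.1006 0.024 ] tipT [0.5826 0.0997 0.024 ] stripe [0.549  0.0998 0.024 ] [0.5729 0.0999 0.024 ]
0.026 tipW [0.5835 0.1017 0.026 ] stripeW [0.5435 0.1015 0.026 ] [0.5715 0.101  0.026 ] tipT [0.5824 0.0995 0.026 ] stripe [0.5488 0.0996 0.026 ] [0.5727 0.0997 0.026 ]
cam [ 0.4686 -0.0379  1.1775] [0.5116 0.1662 0.3524]
```

```bash
python3 - <<'E'
from plan import *
im=cv2.imread('pics/w12.png'); cv2.imwrite('pics/w12B.png',cv2.resize(im[70:340,250:370],None,fx=2.2*1,fy=2.2,interpolation=2))
for X in ([.508,.1012,.058],): 
  for dx in (-.084,-.06,-.0225,.0225,.06,.096):
    a=np.radians(88.4); print(dx,[proj('w12.png',[.508+dx*np.cos(a),.1012+dx*np.sin(a),z]) for z in (.072,.077)])
E
```

```text
-0.084 [array([308.1709, 330.5064]), array([308.126 , 333.7653])]
-0.06 [array([308.1855, 300.9118]), array([308.1399, 303.7653])]
-0.0225 [array([308.2096, 252.0433]), array([308.1628, 254.1829])]
0.0225 [array([308.2408, 188.7385]), array([308.1926, 189.871 ])]
0.06 [array([308.269 , 131.6326]), array([308.2194, 131.7767])]
0.096 [array([308.2982,  72.6314]), array([308.2472,  71.6747])]
```

View pics/w12B.png

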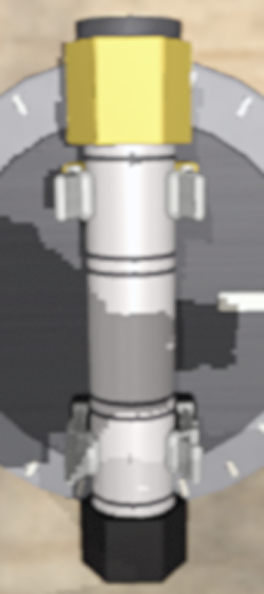

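```bash
python3 - <<'E'
from plan import *
st(); print(ticket.finish_job())
E
```

```text
t 19.5 p [0.5075 0.0968 0.175 ] yaw -1.245470135896069 tz [ 0.0002  0.0004 -1.    ] w 0.08518891458556202 F [ 0.1858  0.1695 -1.5162] q [-0.6286  0.4107  0.4998  1.9025 -0.2495  0.8892 -0.0271]
the job is handed in; nothing more can be done
None
```

The torch is clipped into the holder with its yellow lens end at the yellow-footed clip. I swivelled the holder to the red mark, let go and handed the job in at 19.5 s.

**Seating:** pressing down met a hard stop of about 33 N at the expected seat height. The last pictures show the torch lying along the holder with both clips round the barrel. Lengthwise it is about 1.5 mm off centre, against 10 mm allowed. I did not see the snap itself, because forces are only reported at the end of each move.

**Pointer:** it stands within the width of the red mark. The wrist and top cameras both put it about 1 to 1.5 mm (roughly 1°) anticlockwise of the mark's centre. I left it there.

**What disagreed:** the fingertips turned out to be about 28 mm short of the reported tool point. My first grasp therefore shut on nothing, just above the torch. I measured the offset in the scene and wrist pictures, corrected for it, and the second grasp held.

**Bystanders and clearance:** I kept the path clear of the sanding block and the offcut and felt no contact with them, but I did not measure their positions again afterwards. The gripper ended open and well above the torch.

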